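# Shut the draught shield and tare the balance through its touchless sensor

## Task

Tare the laboratory balance for the cup on its pan: with the fingertips, push the glass top cover of its draught shield fully shut by the blue grip bar (do not pinch the bar), and then point from above at the green-ringed touchless sensor on the separate terminal and stay there for two seconds, fingertips about two centimetres above it and not touching. Then draw the hand well back. Touch nothing on the terminal, never point close above its orange-ringed sensor (it would print), and leave the cup, the bottle and the beaker where they stand.

Things in the scene. Friction and masses are not known exactly. Their poses are not given: they have to be found in the camera images.
- balance: White precision balance, fixed. Origin on the bench under the middle of its glass chamber; x from its front to its back, y to its left seen from the front, z up. Base x -130 to 200 mm, y +-100 mm, 74 mm high. Chamber x and y +-90 mm, rim 240 mm above the bench; behind it a rear housing x 90 to 195 mm, y +-90 mm, 234 mm high. Steel pan inside, 100 mm across, top 95 mm above the bench.
- cover (a joint): How far the chamber's clear glass top cover stands open, in m: 0 is fully shut (a stop), 0.125 fully open. It slides level along the balance's x axis, towards the back to open, towards the front to shut; stays where it is left; about 1.5 N moves it. It starts 50 to 120 mm open.
- handle (a point): Centre of the top of the cover's blue grip bar, moving with it (axes as the balance). The bar rises 18 mm from the glass, is 12 mm thick along x, 70 mm long along y; the glass's top face is 239 mm above the bench and reaches 21 mm in front of and 151 mm behind this point. Shut, the point is 65 mm in front of the balance's origin. Push it from one side; fingers astride the bar count as pinching.
- terminal: Separate terminal of the balance, fixed on the bench left or right of it: grey and black sloping panel 110 mm deep, 164 mm wide, a blue display between two round touchless sensors. Origin on the bench under its middle; x from its front to its back, y to its left seen from the front, z up. The panel's top face is 32 mm above the bench at its front edge, 58 mm at the back. Not to be touched.
- tare_sensor (a point): The tare sensor: a dark red window in a bright green ring 27 mm across, at the right end of the terminal's panel seen from its front. The point is the middle of the window's face, 49 mm above the bench; same axes as the terminal (z is straight up). It reacts to fingertips held vertically over it, within 20 mm sideways, from 5 to 40 mm above.
- print_sensor (a point): The print sensor, which must not be set off: a dark red window in an orange ring 27 mm across, at the left end of the terminal's panel, 128 mm from the tare sensor, same height and axes. It reacts to fingertips within 25 mm sideways and less than 50 mm above it.
- cup: Loose white plastic weighing cup, 52 mm across, 38 mm high, standing on the balance's pan. Origin at the centre of its underside, z up.
- bottle: Loose white reagent bottle with a paper label, 48 mm across, 85 mm high, on the bench beside the balance. Origin at the centre of its underside, z up.
- beaker: Loose glass beaker, 66 mm across, 85 mm high, on the bench beside the balance. Origin at the centre of its underside, z up.
- rack: Blue tube rack, fixed, 205 mm along x, 95 mm along y, 46 mm high (58 mm over the tube caps), on the side of the balance where the terminal is not. Origin on the bench under its middle, z up.

How it is judged:
By the outcome, as a careful person would: the job done as asked, in the order asked, and still so for the second after the job is handed in, with the robot touching nothing.
It also fails if it takes over 48 s, if anything falls off the work surface, if the arm or the gripper's body presses on something with over 40 N, if the wrist force passes 120 N, or if a joint passes its speed limit or range.

## Robot

A 6-joint arm with a two-finger parallel gripper is mounted at the origin on the work surface. World frame = base frame: x ahead of the robot, y to its left, z up, the work surface at z = 0. Lengths are in m, angles in rad, forces in N, time in s.
With the tool pointing down it reaches from about 0.35 to 0.975 m from the base axis. Payload 4.9 kg.
Tool frame: the origin (TCP) lies on the mounting face of the last link; the fingertips stand 173 mm ahead of it and the grasp point (between the pads) lies ctrl.pinch_z ahead of it (ctrl.pinch_z is the distance from the TCP to the grasp point, in m); z points along the fingers, y is the line along which they close (so a half turn about z gives the same grasp; the last joint's range is limited). The gripper opens to 85 mm and grips with 20 to 120 N. Pads are 22 mm wide; open, the fingers measure 114 mm over their backs; the gripper's body (76 mm by 85 mm) begins 54 mm behind the grasp point. The pads swing forward as they close: fully open they stand 13 mm farther back than shut.
Start: joints at [1.055, 0.053, 1.613, -0, 1.476, -0.119], TCP at [0.242, 0.576, 0.405] pointing down, gripper open.
Joint ranges: [-3.01, 3.01], [-1.01, 2.22], [0.06, 2.58], [-1.02, 4.17], [0.09, 2.62], [-3.14, 3.14]. Speed limits (rad/s): [2.57, 2.57, 3.14, 3.14, 3.14, 3.14].

## Interface

Orientations are given as a rotation vector (axis times angle).
In Python, from station import telemetry, eyes, ctrl gives the robot as it stands.
- The arm moves only by the tool apply_moves, never from a script. Its argument "plan" is a list of rows, each a list of 5 numbers: the finger opening in m, from 0 to 0.0854, then the shift along the tool's x, y, z in m, then the turn about the tool's z in rad. In form: [[jaw, x, y, z, roll], ...]. A call has 1 to 12 rows; each row is the pose to reach, as a shift and turn from the pose commanded when the call began, along the tool's axes at that moment; what a row does not reach only later rows make up. A row lasts 1/12 s, in which the tool goes at most 41.7 mm and 7.16 degrees, less where a joint would pass 70% of its speed; a pose out of reach is approached as far as the arm can. A call with a gripper value outside its range is refused whole. The fingers move at their own pace and stop on an object; "newtons" is the grip in N (left out, the last holds). Time passes only in rows, so rows that repeat a pose let the fingers close. It gives the time, the measured TCP pose, the force, the opening and the grip force at its end, in the units of the state.
- telemetry.get_obs(): the state, without advancing time (a new reading comes with each control period).
- eyes.get_image(name): name is "scene" or "top" or "wrist"; returns a dict with "img" (480x640x3 uint8, blue, green, red), "range_z" (480x640 float32, m along the optical axis (not along the pixel's ray), 0 where there is no reading), "K" (3x3 intrinsics, pixels), "pose" (4x4, takes a point from camera to world coordinates); the wrist camera has in their place "hand_eye" (4x4, takes a point from camera to tool coordinates, whose origin is the TCP and whose axes are the flange's). Camera axes: x right, y down, z forward; pixel columns grow to the right and rows downward; lengths in m; the calibration is good to about 2 mm. The wrist camera is an equidistant fisheye: a pixel r from the principal point sees the ray r / f radians off the axis. A picture is of the moment at which its call begins: read the wrist's pose just before it.
- ctrl.finish_job(): hands the job in; it is judged then, once.
Trained networks look in a picture, given as the dict that the camera call returned (one of the last four; its "shot" number tells which), for a name from the list of things; names that differ only in an ending like _2 or _b are one class to them, and where a whole thing is asked for, a point or a joint stands for the part that bears it (a point fixed in the world has none). Each returns a list of dicts, best first, with "confidence" (0 to 1); they miss things now and then, are a little off and sometimes report something else, mostly with a low value. They report only what shows in the picture. A call takes as long as a camera call.
- eyes.search_frame(thing, picture): "box" ([left, top, right, bottom] in pixels, round what is visible of it).
- eyes.outline_of(thing, picture): "region" (480x640 bool, what is visible of it) and "box" ([left, top, right, bottom] in pixels, round what is visible of it).
- eyes.tip_of(thing, picture): "point" ([column, row] in pixels: a listed point, or the origin of a listed thing).
The state is a dict: "t": time; "q": joint angles; "dq": joint speeds; "effort": joint torques, N m; "tool_pos": TCP position; "tool_rot": TCP orientation; "contact_force": force on the tool from outside, world axes, zero at the start; "wrist_torque": the same for the moment, N m; "opening": finger opening in m; "grip_force": force on a finger pad.
Only numpy, scipy, OpenCV 4.12 (cv2) and the standard library are available. Lean on these libraries where they do the work, as an engineer would, in place of code of your own. Each camera call takes 0.05 s, during which the arm holds its last target. There are 200 camera calls.

## Working session

There is one attempt and no reset: what is moved stays moved. The work goes in short steps, Python scripts to look and compute and a tool call to move; the robot and the scene stay as the last step left them, time stands still between calls to the robot, and variables do not carry over. Pictures are saved under pics/ and viewed, at most 10 in all, crops included, and the job is handed in when it is done.

Besides the shell and the picture viewer there is one more tool, called after ">>>" in YAML: its name, and indented under it one key for each argument. apply_moves: Moves the arm, as the interface text tells. Its arguments: {"type":"object","properties":{"plan":{"type":"array","items":{"type":"array","items":{"type":"number"}}},"newtons":{"type":"number"}},"required":["plan"]}

```bash
mkdir -p pics; cat > h.py <<'E'
import numpy as np,cv2
from station import telemetry,eyes,ctrl
def ray(p,px,z=None,h=None):
    K=p["K"];T=np.array(p["pose"]);d=np.linalg.inv(K)@[px[0],px[1],1]
    if h is not None:
        w=T[:3,:3]@d;return T[:3,3]+w*(h-T[2,3])/w[2]
    if z is None:
        u,v=int(round(px[0])),int(round(px[1]));z=np.median(p["range_z"][v-1:v+2,u-1:u+2])
    return T[:3,:3]@(d*z)+T[:3,3]
E
python3 - <<'E'
from h import *
np.set_printoptions(precision=4,suppress=True)
o=telemetry.get_obs();print(o["t"],o["tool_pos"],o["tool_rot"],o["opening"],ctrl.pinch_z)
H={"handle":.257,"tare_sensor":.049,"print_sensor":.049,"balance":0,"terminal":0,"cup":.095,"bottle":0,"beaker":0,"rack":0}
for n in("top","scene"):
    p=eyes.get_image(n);cv2.imwrite(f"pics/{n}.png",p["img"]);print(n,np.array(p["pose"])[:3,3])
    for t,h in H.items():
        for r in eyes.tip_of(t,p)[:2]:print(t,round(r["confidence"],2),np.array(r["point"]),"h:",ray(p,r["point"],h=h)," depth:",ray(p,r["point"]))
E
```

```text
0.0 [0.2414 0.5762 0.4035] [-0.6191 -3.0794  0.0031] 0.08537417754620902 0.1547
top [ 0.3203 -0.0134  1.1677]
handle 0.91 [344.6 221.8] h: [ 0.5878 -0.0432  0.257 ]  depth: [ 0.5878 -0.0432  0.257 ]
tare_sensor 0.59 [218.5 298.1] h: [0.415  0.2247 0.049 ]  depth: [0.4152 0.2251 0.047 ]
tare_sensor 0.21 [420.4 326.7] h: [ 0.4193 -0.262   0.049 ]  depth: [ 0.4195 -0.2624  0.0471]
print_sensor 0.69 [162.2 277.9] h: [0.4429 0.3692 0.049 ]  depth: [0.4481 0.3854 0.0016]
balance 0.62 [333.8 243.8] h: [ 0.6008 -0.0318  0.    ]  depth: [ 0.572  -0.0299  0.1196]
balance 0.6 [342.5 221.6] h: [ 0.6631 -0.0461  0.    ]  depth: [ 0.5876 -0.0389  0.2569]
terminal 0.76 [202.6 291.9] h: [0.4286 0.2776 0.    ]  depth: [0.4241 0.2657 0.048 ]
cup 0.58 [337.9 237.5] h: [ 0.5946 -0.0378  0.095 ]  depth: [ 0.5934 -0.0377  0.0996]
bottle 0.79 [223.3 216.2] h: [0.6313 0.264  0.    ]  depth: [0.6164 0.2508 0.0558]
beaker 0.82 [417.1 246.5] h: [ 0.6256 -0.245   0.    ]  depth: [ 0.624  -0.2439  0.006 ]
rack 0.75 [422.9 327.3] h: [ 0.4231 -0.2792  0.    ]  depth: [ 0.419  -0.2684  0.0474]
scene [1.135  0.0794 
[... 180 characters left out ...]
48 ]
print_sensor 0.64 [497.8 265. ] h: [0.4375 0.3479 0.049 ]  depth: [0.4353 0.3488 0.0461]
balance 0.55 [304.3 234.1] h: [ 0.3932 -0.0827  0.    ]  depth: [ 0.5924 -0.0392  0.2577]
balance 0.31 [449.2 355.8] h: [0.6425 0.2602 0.    ]  depth: [0.6585 0.2543 0.0312]
terminal 0.94 [464.2 267.9] h: [0.4219 0.2877 0.    ]  depth: [0.4628 0.2758 0.055 ]
bottle 0.74 [448.2 355.1] h: [0.6413 0.2582 0.    ]  depth: [0.6584 0.252  0.0332]
bottle 0.49 [304.2 236.5] h: [ 0.4002 -0.0815  0.    ]  depth: [ 0.5961 -0.0386  0.2558]
beaker 0.79 [204.2 302.4] h: [ 0.6126 -0.2545  0.    ]  depth: [ 0.6482 -0.2318  0.0653]
rack 0.59 [222.9 233.9] h: [ 0.4275 -0.2693  0.    ]  depth: [ 0.4612 -0.2527  0.0457]
```

View pics/top.png

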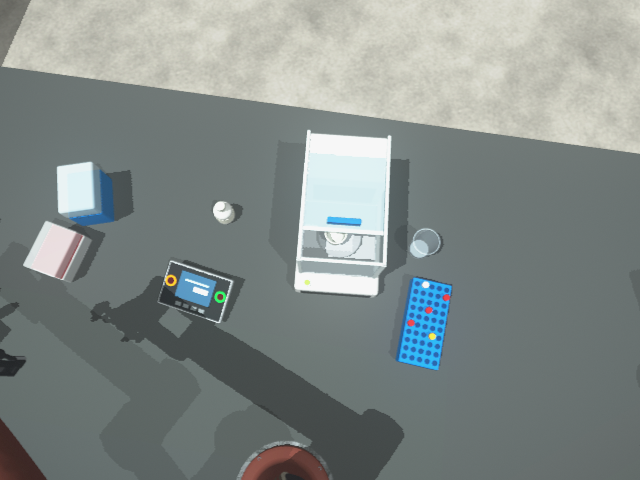

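View pics/scene.png

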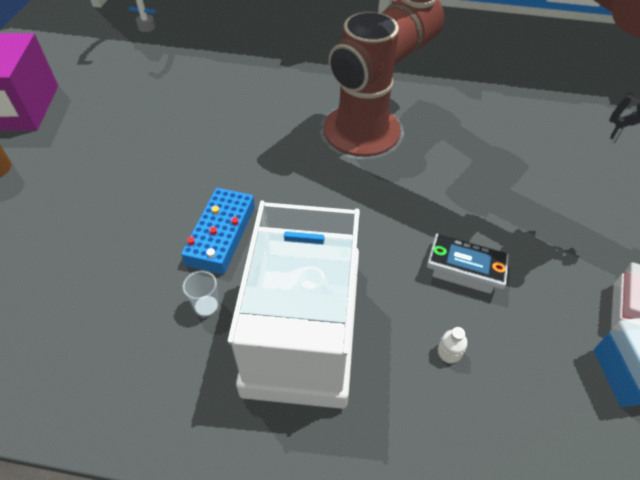

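The top view shows the balance with its front towards the robot, the blue bar at (344,221), the green ring at (220,297) and the orange ring at (171,281). The terminal is on the balance's left. The scene view agrees. Next I'll refine these by colour and depth.

```bash
python3 - <<'E'
from h import *
np.set_printoptions(precision=4,suppress=True)
for n in("top","scene"):
    p=eyes.get_image(n);hsv=cv2.cvtColor(p["img"],cv2.COLOR_BGR2HSV)
    v,u=np.mgrid[:480,:640];d=np.stack([u,v,np.ones_like(u)],-1)@np.linalg.inv(p["K"]).T*p["range_z"][...,None]
    T=np.array(p["pose"]);W=d@T[:3,:3].T+T[:3,3]
    H,S,V=hsv[...,0],hsv[...,1],hsv[...,2]
    m={"bar":(H>95)&(H<120)&(S>130)&(abs(W[...,2]-.257)<.004)&(abs(W[...,1])<.15),
       "green":(H>45)&(H<80)&(S>140)&(V>80),"orange":(H>8)&(H<24)&(S>170)&(V>120)&(W[...,1]>.3)&(W[...,1]<.42)&(W[...,0]>.3),
       "housing":(abs(W[...,2]-.234)<.003)&(S<40)&(abs(W[...,1])<.2)&(W[...,0]>.6),
       "rim/glass":(abs(W[...,2]-.2395)<.003)&(abs(W[...,1])<.2)}
    for k,mm in m.items():
        P=W[mm]
        if len(P)<5:print(n,k,len(P));continue
        r=cv2.minAreaRect(P[:,:2].astype(np.float32))
        print(n,k,len(P),"mean",P.mean(0),"rect",np.array(r[0]),np.array(r[1]),round(r[2],2)); 
        if k[0]in"hr":print(cv2.boxPoints(r).tolist())
E
```

```text
top bar 190 mean [ 0.5907 -0.0417  0.2572] rect [ 0.591  -0.0414] [0.0122 0.0657] 4.72
top green 80 mean [0.4195 0.2228 0.0487] rect [0.4192 0.2232] [0.0266 0.0278] 7.4
top orange 34 mean [0.4407 0.3479 0.0484] rect [0.441  0.3476] [0.0234 0.0215] 9.12
top housing 1860 mean [ 0.7423 -0.029   0.2347] rect [ 0.6927 -0.035 ] [0.197  0.1771] 4.41
[[0.5876795649528503, 0.04568839073181152], [0.6013020873069763, -0.13088096678256989], [0.7977109551429749, -0.11572779715061188], [0.7840884327888489, 0.06084156036376953]]
top rim/glass 6345 mean [ 0.6557 -0.036   0.2394] rect [ 0.4439 -0.0496] [0.6998 0.1837] 3.7
[[0.0888056755065918, 0.019507290795445442], [0.10065889358520508, -0.16377614438533783], [0.7990438938140869, -0.11861051619052887], [0.7871906757354736, 0.06467291712760925]]
scene bar 218 mean [ 0.5954 -0.04    0.2565] rect [ 0.5946 -0.0399] [0.0118 0.0672] 4.22
scene green 88 mean [0.4287 0.223  0.0585] rect [0.7678 0.1476] [0.0262 0.7466] 77.47
scene orange 77 mean [0.4419 0.3483 0.0483] rect [0.4424 0.3485] [0.0265 0.0262] 16.15
scene housing 3725 mean [ 0.7577 -0.0285  0.2342] rect [ 0.6946 -0.0327] [0.2011 0.1807] 4.18
[[0.5877639055252075, 0.05014494061470032], [0.6009300947189331, -0.13012129068374634], [0.8014923334121704, -0.11547267436981201], [0.7883261442184448, 0.06479355692863464]]
scene rim/glass 9528 mean [ 0.6515 -0.0327  0.2392] rect [0.3121 0.    ] [0.2365 0.9981] 83.45
[[-0.19714388251304626, -0.06055338680744171], [0.7944130301475525, -0.17440597712993622], [0.8213949203491211, 0.06058292090892792], [-0.17016196250915527, 0.17443551123142242]]
```

```bash
cat >> h.py <<'E'
from scipy.spatial.transform import Rotation as Ro
def go(*tg,yaw=None):
    o=telemetry.get_obs();R=Ro.from_rotvec(o["tool_rot"]).as_matrix();P=np.array(o["tool_pos"])
    a=np.arctan2(R[1,0],R[0,0]);print("t",round(o["t"],2),"P",P.round(4),"tool x deg",np.degrees(a).round(2),"tilt",R[:,2].round(4),"F",np.round(o["contact_force"],1),"open",round(o["opening"],4))
    for t in tg:print(t,"->",(R.T@(np.array(t)-P)).round(4))
    if yaw is not None:print("roll",-((np.radians(yaw)-a+np.pi)%(2*np.pi)-np.pi))
E
python3 -c "
from h import *
go([.623,-.039,.47],yaw=184.4);print(telemetry.get_obs()['q'])"
```

```text
t 1.1 P [0.2415 0.5764 0.4047] tool x deg 157.27 tilt [-0. -0. -1.] F [-0.9 -0.5  0.4] open 0.0853
[0.623, -0.039, 0.47] -> [-0.5897 -0.4202 -0.0653]
roll -0.4735716630351039
[ 1.05501655e+00  5.26960312e-02  1.61288990e+00 -6.74384774e-06
  1.47602722e+00 -1.19001965e-01]
```

>>> apply_moves:
  plan:
    - [0,0,0,-0.04,0]
    - [0,-0.02,-0.015,-0.065,0]
    - [0,-0.05,-0.035,-0.065,-0.05]
    - [0,-0.08,-0.057,-0.065,-0.12]
    - [0,-0.11,-0.078,-0.065,-0.18]
    - [0,-0.14,-0.1,-0.065,-0.24]
    - [0,-0.17,-0.121,-0.065,-0.3]
    - [0,-0.2,-0.143,-0.065,-0.36]
    - [0,-0.23,-0.164,-0.065,-0.42]
    - [0,-0.26,-0.185,-0.065,-0.474]
    - [0,-0.29,-0.207,-0.065,-0.474]
    - [0,-0.32,-0.228,-0.065,-0.474]

```text
t: 2.1
tool_pos: [0.449, 0.2407, 0.47]
tool_rot: [-0.121, 3.138, 0.0]
contact_force: [0.3, -0.1, 0.5]
opening: 0.0
grip_force: 0.0
```

```bash
python3 -c "
from h import *
go([.623,-.039,.47],yaw=184.4)"
```

```text
t 2.1 P [0.449  0.2407 0.47  ] tool x deg -175.57 tilt [ 7.e-04  3.e-04 -1.e+00] F [ 0.3 -0.1  0.5] open 0.0
[0.623, -0.039, 0.47] -> [-1.519e-01 -2.923e-01  1.000e-04]
roll 0.0005606222187584109
```

>>> apply_moves:
  plan:
    - [0,-0.016,-0.03,0,0]
    - [0,-0.032,-0.06,0,0]
    - [0,-0.048,-0.09,0,0]
    - [0,-0.064,-0.12,0,0]
    - [0,-0.08,-0.15,0,0]
    - [0,-0.096,-0.18,0,0]
    - [0,-0.11,-0.21,0,0]
    - [0,-0.125,-0.24,0,0]
    - [0,-0.14,-0.27,0,0]
    - [0,-0.152,-0.292,0,0]
    - [0,-0.152,-0.292,0,0]
    - [0,-0.152,-0.292,0,0]

```text
t: 3.1
tool_pos: [0.623, -0.0381, 0.4692]
tool_rot: [0.118, -3.138, -0.001]
contact_force: [0.3, 0.4, -0.6]
opening: 0.0002
grip_force: 0.0
```

```bash
python3 -c "
from h import *
go([.623,-.039,.42])
for n in('wrist','scene'):
  p=eyes.get_image(n);cv2.imwrite(f'pics/{n}2.png',p['img'])"
```

```text
t 3.1 P [ 0.623  -0.0381  0.4692] tool x deg -175.69 tilt [-1.e-03  5.e-04 -1.e+00] F [ 0.3  0.4 -0.6] open 0.0002
[0.623, -0.039, 0.42] -> [ 0.     -0.001   0.0492]
```

View pics/wrist2.png

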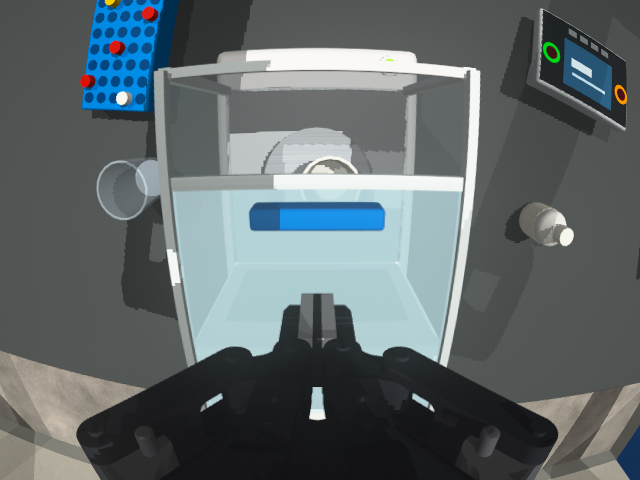

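View pics/scene2.png

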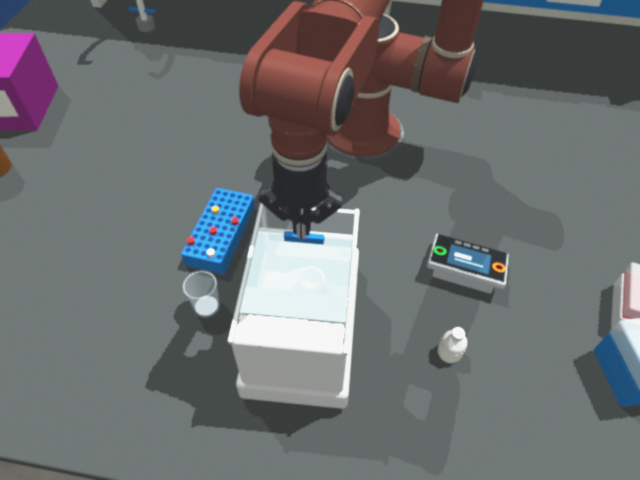

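The wrist view shows the closed fingers at (317,310), behind the bar and centred on it (bar columns 249–385). The scene view shows nothing disturbed. I'll lower the fingers, then push slowly.

>>> apply_moves:
  plan:
    - [0,0,0,0.015,0]
    - [0,0,0,0.03,0]
    - [0,0,0,0.042,0]
    - [0,0,0,0.049,0]
    - [0,0,0,0.049,0]
    - [0,0,0,0.049,0]
    - [0,0.004,0,0.049,0]
    - [0,0.008,0,0.049,0]
    - [0,0.012,0,0.049,0]
    - [0,0.016,0,0.049,0]
    - [0,0.02,0,0.049,0]
    - [0,0.024,0,0.049,0]

```text
t: 4.2
tool_pos: [0.5984, -0.0389, 0.4216]
tool_rot: [-0.121, 3.137, -0.0]
contact_force: [1.2, 1.1, 1.9]
opening: -0.0002
grip_force: 0.8
```

```bash
python3 -c "
from h import *
go([.551,-.044,.42])"
```

```text
t 4.2 P [ 0.5984 -0.0389  0.4216] tool x deg -175.58 tilt [ 2.1e-03 -2.0e-04 -1.0e+00] F [1.2 1.1 1.9] open -0.0002
[0.551, -0.044, 0.42] -> [ 0.0477 -0.0015  0.0015]
```

>>> apply_moves:
  plan:
    - [0,0.004,0,0,0]
    - [0,0.008,0,0,0]
    - [0,0.012,0,0,0]
    - [0,0.016,0,0,0]
    - [0,0.02,0,0,0]
    - [0,0.024,0,0,0]
    - [0,0.028,0,0,0]
    - [0,0.031,0,0,0]
    - [0,0.034,0,0,0]
    - [0,0.037,0,0,0]
    - [0,0.039,0,0,0]
    - [0,0.04,0,0,0]

```text
t: 5.2
tool_pos: [0.5585, -0.0419, 0.4207]
tool_rot: [0.121, -3.139, -0.0]
contact_force: [1.4, -0.0, 0.7]
opening: 0.0001
grip_force: 0.8
```

>>> apply_moves:
  plan:
    - [0,0.001,0,0,0]
    - [0,0.002,0,0,0]
    - [0,0.003,0,0,0]
    - [0,0.004,0,0,0]
    - [0,0.005,0,0,0]
    - [0,0.005,0,0,0]

```text
t: 5.7
tool_pos: [0.5537, -0.0423, 0.4207]
tool_rot: [0.121, -3.139, -0.0]
contact_force: [0.4, 0.2, 0.8]
opening: -0.0004
grip_force: 0.5
```

>>> apply_moves:
  plan:
    - [0,0.001,0,0,0]
    - [0,0.002,0,0,0]
    - [0,0.003,0,0,0]
    - [0,0.004,0,0,0]

```text
t: 6.03
tool_pos: [0.5501, -0.0425, 0.4207]
tool_rot: [-0.121, 3.137, 0.0]
contact_force: [6.7, 0.4, -1.6]
opening: 0.0001
grip_force: 3.8
```

```bash
python3 - <<'E'
from h import *
go([.551,-.044,.42])
for n in("scene","top"):
    p=eyes.get_image(n);hsv=cv2.cvtColor(p["img"],cv2.COLOR_BGR2HSV)
    v,u=np.mgrid[:480,:640];d=np.stack([u,v,np.ones_like(u)],-1)@np.linalg.inv(p["K"]).T*p["range_z"][...,None]
    T=np.array(p["pose"]);W=d@T[:3,:3].T+T[:3,3];H,S=hsv[...,0],hsv[...,1]
    m=(H>95)&(H<120)&(S>130)&(abs(W[...,2]-.255)<.006)&(abs(W[...,1])<.15)
    print(n,m.sum(),W[m].mean(0) if m.any() else 0)
p=eyes.get_image("wrist");cv2.imwrite("pics/wrist3.png",p["img"])
E
```

```text
t 6.03 P [ 0.5501 -0.0425  0.4207] tool x deg -175.57 tilt [ 2.5e-03  2.0e-04 -1.0e+00] F [ 6.7  0.4 -1.6] open 0.0001
[0.551, -0.044, 0.42] -> [-0.0008 -0.0015  0.0007]
scene 139 [ 0.53781114 -0.04315152  0.25536295]
top 215 [ 0.53213452 -0.0456639   0.25693104]
```

View pics/wrist3.png

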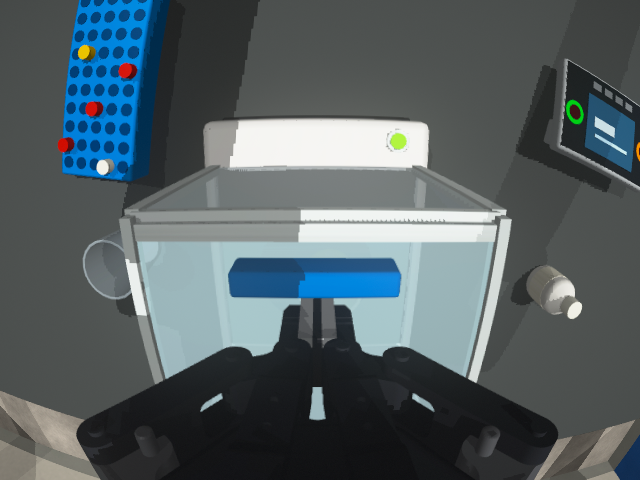

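The cover's front edge at row 230 is nearly against the front rim at row 215, and the force has risen to 6.7 N. I'll press 2 mm more to confirm it has reached the stop.

>>> apply_moves:
  plan:
    - [0,0.001,0,0,0]
    - [0,0.002,0,0,0]
    - [0,0.002,0,0,0]
    - [0,0.002,0,0,0]

```text
t: 6.52
tool_pos: [0.5491, -0.0426, 0.4208]
tool_rot: [-0.121, 3.131, 0.0]
contact_force: [12.1, 1.4, -4.0]
opening: 0.0003
grip_force: 6.4
```

>>> apply_moves:
  plan:
    - [0,-0.004,0,0,0]
    - [0,-0.012,0,0,0]
    - [0,-0.016,0,0,0]
    - [0,-0.016,0,-0.015,0]
    - [0,-0.016,0,-0.04,0]
    - [0,-0.016,0,-0.06,0]
    - [0,-0.01,0.015,-0.06,0]
    - [0,0.01,0.045,-0.06,0]
    - [0,0.025,0.075,-0.06,0]
    - [0,0.04,0.105,-0.06,0]
    - [0,0.055,0.135,-0.06,0]
    - [0,0.065,0.165,-0.06,0]

```text
t: 7.52
tool_pos: [0.4687, 0.1182, 0.4798]
tool_rot: [0.121, -3.137, 0.0]
contact_force: [-0.2, 0.1, 0.3]
opening: 0.0003
grip_force: 0.0
```

```bash
python3 -c "
from h import *
go([.4175,.223,.47],[.4175,.223,.242])
p=eyes.get_image('top');cv2.imwrite('pics/top4.png',cv2.resize(p['img'][100:330,130:450],None,fx=2.5,fy=2.5))
r=eyes.tip_of('handle',p)[0];print(r['confidence'],ray(p,r['point'],h=.257))"
```

```text
t 7.52 P [0.4687 0.1182 0.4798] tool x deg -175.59 tilt [-1.8e-03 -1.0e-04 -1.0e+00] F [-0.2  0.1  0.3] open 0.0003
[0.4175, 0.223, 0.47] -> [0.0429 0.1084 0.0099]
[0.4175, 0.223, 0.242] -> [0.0425 0.1084 0.2379]
0.95 [ 0.52890588 -0.04634881  0.257     ]
```

View pics/top4.png

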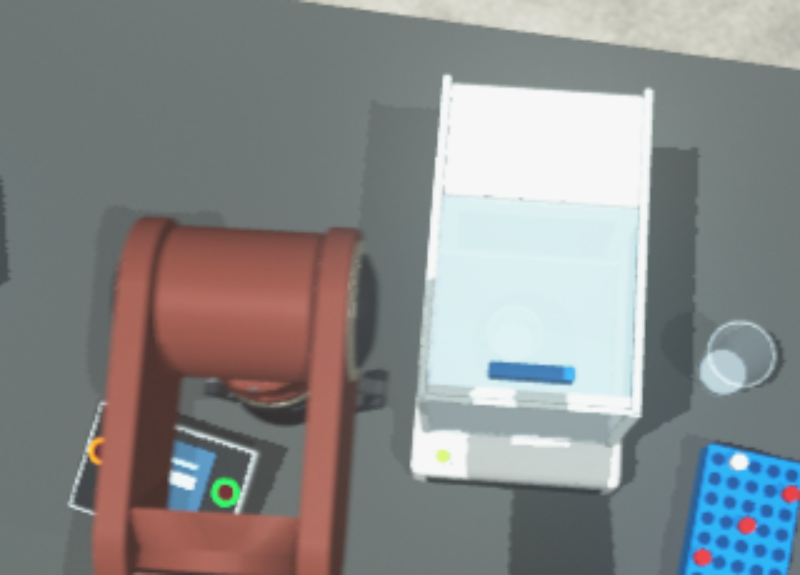

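The cover is shut: its front edge at (530,400) meets the front rim. Next I'll move high over the tare sensor and part of the way down.

>>> apply_moves:
  plan:
    - [0,0.01,0.027,0,0]
    - [0,0.021,0.055,0.01,0]
    - [0,0.032,0.083,0.02,0]
    - [0,0.0425,0.1085,0.03,0]
    - [0,0.0425,0.1085,0.06,0]
    - [0,0.0425,0.1085,0.09,0]
    - [0,0.0425,0.1085,0.12,0]
    - [0,0.0425,0.1085,0.145,0]
    - [0,0.0425,0.1085,0.16,0]
    - [0,0.0425,0.1085,0.17,0]
    - [0,0.0425,0.1085,0.17,0]

```text
t: 8.53
tool_pos: [0.4187, 0.2212, 0.3075]
tool_rot: [0.121, -3.134, 0.003]
contact_force: [-0.1, 0.2, -0.8]
opening: -0.0002
grip_force: 0.0
```

```bash
python3 - <<'E'
from h import *
o=telemetry.get_obs();p=eyes.get_image("wrist");cv2.imwrite("pics/wrist5.png",p["img"])
go([.4175,.223,.242])
X=np.array(p["hand_eye"]);K=p["K"];R=Ro.from_rotvec(o["tool_rot"]).as_matrix()
hsv=cv2.cvtColor(p["img"],cv2.COLOR_BGR2HSV);H,S,V=cv2.split(hsv)
def w(px):
    a=np.array([(px[0]-K[0,2])/K[0,0],(px[1]-K[1,2])/K[1,1]]);th=np.hypot(*a)
    d=np.r_[a/th*np.sin(th),np.cos(th)];d=R@X[:3,:3]@d;c=R@X[:3,3]+o["tool_pos"]
    return c+d*(.049-c[2])/d[2]
n,l,s,c=cv2.connectedComponentsWithStats(((H>45)&(H<80)&(S>140)&(V>80)).astype(np.uint8))
for i in range(1,n):
    if s[i,4]>30:
        b=s[i];print("green",b,w((b[0]+b[2]/2-.5,b[1]+b[3]/2-.5)))
for t in("tare_sensor","print_sensor"):
    for r in eyes.tip_of(t,p)[:1]:print(t,r["confidence"],r["point"],w(r["point"]))
E
```

```text
t 8.58 P [0.4194 0.2214 0.3095] tool x deg -175.59 tilt [-0.0027 -0.0011 -1.    ] F [-0.1  0.4  0. ] open 0.0
[0.4175, 0.223, 0.242] -> [0.0015 0.0018 0.0675]
green [300 229  43  42 909] [0.41930311 0.22372759 0.049     ]
tare_sensor 0.77 [322.5, 244.5] [0.41579304 0.22442088 0.049     ]
print_sensor 0.89 [486.2, 286.1] [0.43889185 0.34657049 0.049     ]
```

View pics/wrist5.png

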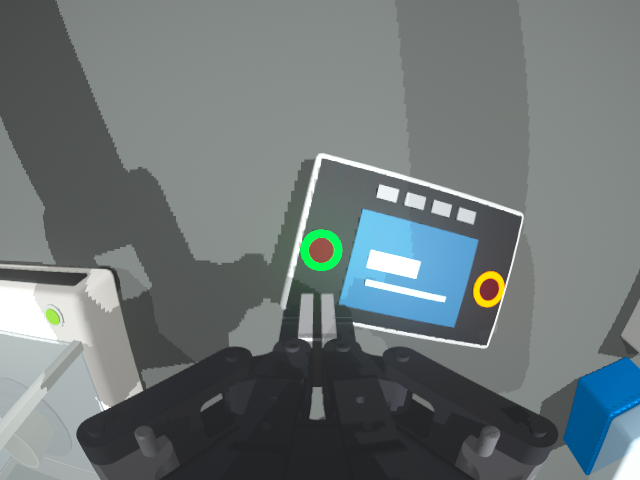

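The green ring at (321,250) measures (0.419, 0.224), in agreement with the earlier figure. The orange ring is well clear at (489,289). I'll lower to 2 cm above the green sensor and hold.

>>> apply_moves:
  plan:
    - [0,0.001,0.002,0.02,0]
    - [0,0.001,0.002,0.038,0]
    - [0,0.001,0.002,0.052,0]
    - [0,0.001,0.002,0.062,0]
    - [0,0.001,0.002,0.067,0]
    - [0,0.001,0.002,0.067,0]
    - [0,0.001,0.002,0.067,0]
    - [0,0.001,0.002,0.067,0]
    - [0,0.001,0.002,0.067,0]
    - [0,0.001,0.002,0.067,0]
    - [0,0.001,0.002,0.067,0]
    - [0,0.001,0.002,0.067,0]

```text
t: 9.68
tool_pos: [0.4185, 0.2236, 0.244]
tool_rot: [-0.121, 3.139, 0.0]
contact_force: [-0.1, -0.6, 1.0]
opening: 0.0004
grip_force: 0.0
```

>>> apply_moves:
  plan:
    - [0,0,0,0,0]
    - [0,0,0,0,0]
    - [0,0,0,0,0]
    - [0,0,0,0,0]
    - [0,0,0,0,0]
    - [0,0,0,0,0]
    - [0,0,0,0,0]
    - [0,0,0,0,0]
    - [0,0,0,0,0]
    - [0,0,0,0,0]
    - [0,0,0,0,0]
    - [0,0,0,0,0]

```text
t: 10.68
tool_pos: [0.4184, 0.2236, 0.2437]
tool_rot: [0.121, -3.139, 0.0]
contact_force: [0.6, 0.5, 0.5]
opening: 0.0002
grip_force: 0.0
```

>>> apply_moves:
  plan:
    - [0,0,0,0,0]
    - [0,0,0,0,0]
    - [0,0,0,0,0]
    - [0,0,0,0,0]
    - [0,0,0,0,0]
    - [0,0,0,0,0]
    - [0,0,0,0,0]
    - [0,0,0,0,0]
    - [0,0,0,0,0]
    - [0,0,0,0,0]
    - [0,0,0,0,0]
    - [0,0,0,0,0]

```text
t: 11.68
tool_pos: [0.4184, 0.2236, 0.2437]
tool_rot: [0.121, -3.139, 0.0]
contact_force: [0.9, -0.3, 0.0]
opening: -0.0
grip_force: 0.0
```

```bash
python3 -c "
from h import *
p=eyes.get_image('scene');cv2.imwrite('pics/scene6.png',cv2.resize(p['img'][140:380,180:520],None,fx=2.3,fy=2.3))
go([.418,.2235,.242])"
```

```text
t 11.73 P [0.4184 0.2236 0.2437] tool x deg -175.58 tilt [ 0. -0. -1.] F [ 0.8 -0.2 -0.7] open -0.0004
[0.418, 0.2235, 0.242] -> [ 0.0004 -0.0001  0.0017]
```

View pics/scene6.png

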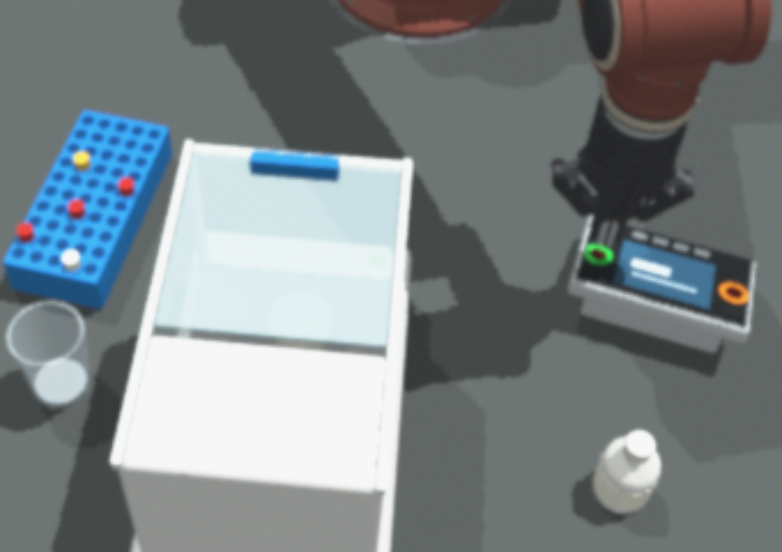

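The fingers are over the green ring at (600,250), the cover is shut, and the bottle, beaker and rack are unmoved. I've held for over two seconds, so I'll retract straight up and then away.

>>> apply_moves:
  plan:
    - [0,0,0,-0.02,0]
    - [0,0,0,-0.05,0]
    - [0,0,0,-0.085,0]
    - [0,0,0,-0.12,0]
    - [0,0,0,-0.155,0]
    - [0,0,0,-0.19,0]
    - [0,0.01,0.02,-0.2,0]
    - [0,0.02,0.05,-0.2,0]
    - [0,0.03,0.085,-0.2,0]
    - [0,0.045,0.12,-0.2,0]
    - [0,0.06,0.155,-0.2,0]
    - [0,0.075,0.19,-0.2,0]

```text
t: 12.73
tool_pos: [0.3279, 0.4086, 0.4438]
tool_rot: [-0.121, 3.139, 0.0]
contact_force: [-0.3, -0.1, -0.3]
opening: -0.0001
grip_force: 0.0
```

>>> apply_moves:
  plan:
    - [0,0.015,0.03,0,0]
    - [0,0.03,0.06,0,0]
    - [0,0.045,0.09,0,0]
    - [0,0.055,0.11,0,0]
    - [0,0.06,0.12,0,0]
    - [0,0.06,0.12,0,0]
    - [0,0.06,0.12,0,0]
    - [0,0.06,0.12,0,0]

```text
t: 13.4
tool_pos: [0.2606, 0.5215, 0.4437]
tool_rot: [-0.119, 3.139, -0.001]
contact_force: [-0.1, -0.6, -0.4]
opening: 0.0001
grip_force: 0.0
```

```bash
python3 - <<'E'
from h import *
go([.4,.3,.4])
p=eyes.get_image("top")
for t,h in {"handle":.257,"bottle":0,"beaker":0,"cup":.095,"terminal":0}.items():
    for r in eyes.tip_of(t,p)[:1]:print(t,round(r["confidence"],2),ray(p,r["point"],h=h).round(4))
E
```

```text
t 13.4 P [0.2606 0.5215 0.4437] tool x deg -175.64 tilt [ 3.e-04 -6.e-04 -1.e+00] F [-0.1 -0.6 -0.4] open 0.0001
[0.4, 0.3, 0.4] -> [-0.1221 -0.2314  0.0438]
handle 0.75 [ 0.5291 -0.0419  0.257 ]
bottle 0.59 [0.6363 0.2687 0.    ]
beaker 0.89 [ 0.6262 -0.2476  0.    ]
terminal 0.7 [0.4272 0.2864 0.    ]
```

```bash
python3 -c "
from h import *
print(ctrl.finish_job())"
```

```text
the job is handed in; nothing more can be done
None
```

The job is handed in at about 13.4 s: I pushed the cover shut to its stop, held the fingertips about 2 cm above the tare sensor for over two seconds, and drew the hand well back. The bottle and beaker are where they stood, but the cup was not re-detected under the shut cover in the last check.

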